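# Latch the filter hatch with its wing knob

## Task

The bench air filter has been serviced and its blue hatch was left standing open. Swing the hatch down onto its rubber seal, press it down at the black wing knob just firmly enough that the hidden tongue clears the inner frame (well short of squashing the seal, whose height differs from unit to unit: go by force), and turn the knob a quarter turn clockwise as far as it goes, never forcing it, so that the tongue holds the hatch shut on the squeezed seal when you let go. Leave the bottles and pots where they stand.

Things in the scene. Friction and masses are not known exactly. Their poses are not given: they have to be found in the camera images.
- filter_unit: grey sheet-metal filter housing fixed on the table, 240 (x) x 200 (y) x 85 mm high, louvred, with a blue hatch on top. Origin: centre of its underside; its x axis points from the front (knob side) to the rear (hinge side), z up. The hatch's hinge line runs along its y at x = +65, z = +92 mm
- hatch (a joint): hatch angle in rad about the hinge line; 0 = level, grows as the front edge rises (opens). Blue plate 180 (x) x 196 (y) x 8 mm, its middle plane through the hinge line, front edge 183 mm from the hinge line. The stiff hinge (about 0.3 N m) keeps it where it is left. It first touches the seal somewhere between 0.005 and 0.09 rad, differing from unit to unit
- knob (a joint): angle of the wing knob in rad, turning clockwise seen from above: at 0 the wing lies along the hatch's width (y) and the tongue is clear of the frame; 1.57 (end stop) has the wing pointing front to back, the tongue fully behind the frame's front edge. Needs about 0.1 N m; the tongue meets the frame's edge from about 0.4 rad on and, if the hatch is not pressed low enough, butts against it there
- wing_center (a point): centre of the black knob's wing, on the knob's axis, 150 mm from the hinge line and 25 mm above the hatch's middle plane. The wing is 46 mm long, 12 mm thick and 26 mm tall, with rounded edges and a white mark on the end over the tongue; a round skirt of 42 mm diameter below it tops out 15 mm below this point, a 26 mm hub 3 mm below it. Its z axis is the knob's axis, y runs along the wing (the white mark at -y), x across it
- seal (a joint): squeeze of the black rubber seal strip under the hatch's front edge (170 mm from the hinge line), in m: 0 relaxed, about 4.2 N per mm. About 3.4 mm (14 N) lets the tongue pass under the frame edge, and a latched hatch keeps it there; 6 mm (25 N) damages it. Pressing down at the knob with a steady 19 to 23 N is right
- tongue: steel cam tongue fixed under the knob, hidden below the hatch: 10 x 29 x 5 mm, reaching 24 mm sideways from the knob's axis; origin on the knob's axis in the hatch's middle plane. The frame's front edge begins 13 mm in front of the knob's axis. It should not be forced sideways or upwards against the frame with more than 25 N
- solvent_bottle_a_mid (a point): small brown glass bottle with black cap, 38 mm wide, 78 mm tall; loose, to be left alone. Point: its centre, half-way up
- gel_pot_mid (a point): small white jar with red lid, 48 mm wide, 52 mm tall; loose, to be left alone. Point: its centre, half-way up
- solvent_bottle_b_mid (a point): smaller brown glass bottle with black cap, 33 mm wide, 68 mm tall; loose, to be left alone. Point: its centre, half-way up
- cotton_pot_mid (a point): white open pot, 68 mm wide, 55 mm tall; loose, to be left alone. Point: its centre, half-way up

How it is judged (in metres and radians):
On the way, in this order (a step that is already met when the one before it is completed fails the run):
1. the hatch is swung down onto its seal (value of joint hatch below 0.12 rad), for 0.2 s.
2. the knob is turned with the seal squeezed, the tongue behind the frame (value of joint knob above 1.25 rad and value of joint seal above 0.0022 m), for 0.2 s.
At the end, for the whole second after the job is handed in: The hatch lies on its seal (hatch angle under 0.12 rad), the knob stands at more than 1.25 rad, and the tongue alone keeps the seal squeezed by more than 2.2 mm with the robot clear (all of step 2 and value of joint hatch below 0.12 rad); the robot touches nothing.
It fails at once if the seal is squashed by more than 6 mm (25 N) (value of joint seal above 0.006 m).
It fails at once if the tongue is forced against the frame with more than 25 N (contact force between tongue and anything else above 25 N).
It fails at once if a bottle or pot is moved by more than 30 mm (distance of any of solvent_bottle_a_mid, gel_pot_mid, solvent_bottle_b_mid, cotton_pot_mid from where it was at the start of the episode above 0.03 m).
It also fails if it takes over 51 s, if anything falls off the work surface, if the arm or the gripper's body presses on something with over 40 N, if the wrist force passes 120 N, or if a joint passes its speed limit or range.

## Robot

A 6-joint arm with a two-finger parallel gripper is mounted at the origin on the work surface; the furniture and walls round the work are solid. World frame = base frame: x ahead of the robot, y to its left, z up, the work surface at z = 0. Lengths are in mm, angles in rad, forces in N, time in s.
With the tool pointing down it reaches from about 300 to 775 mm from the base axis. Payload 14.6 kg.
Tool frame: the origin (TCP) lies at the centre of the arm's flange, where the gripper is bolted on; the fingertips stand 199 mm ahead of it and the grasp point (between the pads) lies 180 mm ahead of it; z points along the fingers, y is the line along which they close (so a half turn about z gives the same grasp; the last joint's range is limited). The gripper opens to 94 mm and grips with 3 to 60 N. Pads are 16 mm wide; open, the fingers measure 119 mm over their backs; the gripper's body (75 mm by 177 mm) begins 78 mm behind the grasp point.
Start: joints at [-1.237, 0.3, 1.521, -0, 1.321, -0.067], TCP at [214.578, -506.406, 404.646] pointing down, gripper open.
Joint ranges: [-3.03, 3.03], [-0.79, 2.21], [0.23, 2.52], [-1.04, 4.18], [0, 3.07], [-2.55, 2.55]. Speed limits (rad/s): [2.22, 2.22, 2.57, 3.14, 3.14, 3.14].

## Interface

Orientations are given as [roll, pitch, yaw] about the fixed x, y, z axes, in that order (R = Rz(yaw) Ry(pitch) Rx(roll)).
In Python, from cell import manip, optics, workorder gives the robot as it stands.
- The arm moves only by the tool step_arm, never from a script. Its argument "increments" is a list that holds one entry, the list of rows, each a list of 7 numbers: the turn, a rotation vector about the tool's x, y, z as a fraction of full scale, then the shift along the tool's x, y, z as a fraction of full scale, then the closure, from -1 (fully open) to 1 (shut). In form: [[[wx, wy, wz, tx, ty, tz, fingers], ...]]. A call has 1 to 5 rows; each row shifts and turns the commanded pose from where the row before left it, along the tool's axes as they then stand; what a row does not reach is not made up. Full scale, the value 1, is 40 mm for a shift and 45 degrees for a turn. A row lasts 1/10 s, in which the tool goes at most 50 mm and 8.59 degrees, less where a joint would pass 70% of its speed; a pose out of reach is approached as far as the arm can. A call with a number of a shift or a turn outside -1 to 1 is refused whole. A call with a gripper value outside its range is refused whole. The fingers move at their own pace and stop on an object; "newtons" is the grip in N (left out, the last holds). Time passes only in rows, so rows that do not move let the fingers close. It gives the time, the measured TCP pose, the force, the opening and the grip force at its end, in the units of the state.
- manip.read_state(): the state, without advancing time (a new reading comes with each control period).
- optics.camera(name): name is "scene" or "top" or "wrist"; returns a dict with "frame" (400x640x3 uint8, red, green, blue), "range_z" (400x640 float32, mm along the optical axis (not along the pixel's ray), 0 where there is no reading), "mtx" (3x3 intrinsics, pixels), "cam_to_world" (4x4, takes a point from camera to world coordinates). Camera axes: x right, y down, z forward; pixel columns grow to the right and rows downward; lengths in mm; the calibration is good to about 2 mm. A picture is of the moment at which its call begins.
- workorder.sign_off(): hands the job in; it is judged then, once.
The state is a dict: "clock": time; "joints": joint angles; "qd": joint speeds; "effort": joint torques, N m; "eef_pos": TCP position; "eef_rot": TCP orientation; "wrist_force": force on the tool from outside, world axes, zero at the start; "moment": the same for the moment, N m; "finger_gap": finger opening in mm; "finger_force": force on a finger pad.
Only numpy, scipy, OpenCV 4.12 (cv2) and the standard library are available. Lean on these libraries where they do the work, as an engineer would, in place of code of your own. Each camera call takes 0.05 s, during which the arm holds its last target. There are 200 camera calls.

## Working session

There is one attempt and no reset: what is moved stays moved. The work goes in short steps, Python scripts to look and compute and a tool call to move; the robot and the scene stay as the last step left them, time stands still between calls to the robot, and variables do not carry over. Pictures are saved under pics/ and viewed, at most 10 in all, crops included, and the job is handed in when it is done.

Besides the shell and the picture viewer there is one more tool, called after "Emit:" as name(argument=value, ...) on one line, values as JSON. step_arm: Moves the arm, as the interface text tells. Its arguments: {"type":"object","properties":{"increments":{"type":"array","items":{"type":"array","items":{"type":"array","items":{"type":"number"}}}},"newtons":{"type":"number"}},"required":["increments"]}

```bash
mkdir -p pics; ls; python3 - <<'E'
from cell import manip, optics
import cv2,numpy as np
print(manip.read_state())
a=[]
for n in ("scene","top"):
    c=optics.camera(n); np.savez(f"/tmp/{n}.npz",**c); a.append(c["frame"])
    print(n,c["mtx"].tolist(),c["cam_to_world"].round(3).tolist())
    cv2.imwrite(f"pics/{n}0.png",c["frame"][:,:,::-1])
E
```

```text
pics
{'clock': 0.0, 'joints': array([-1.23656893e+00,  3.00466774e-01,  1.52160275e+00,  1.23627799e-05,
        1.32067335e+00, -6.66167489e-02]), 'qd': array([-1.31613450e-04,  1.48103826e-04, -1.15862104e-03, -9.54993399e-05,
        1.26264485e-03, -1.80669809e-03]), 'effort': array([ 6.69835972e-04, -5.31808412e+01, -3.52730656e+01,  7.08561670e-02,
        2.44786829e-02, -1.12387474e-04]), 'eef_pos': array([ 214.58529787, -506.37256194,  404.07940043]), 'eef_rot': array([-3.14044579e+00, -8.85147228e-05,  4.00841024e-01]), 'wrist_force': array([-0.38894162, -0.05092495,  0.20117198]), 'moment': array([-0.0039475 , -0.03330938,  0.02140559]), 'finger_force': 0.0, 'finger_gap': 94.29346550988198}
scene [[406.3752825118285, 0.0, 321.58251274937663], [0.0, 406.3752825118285, 196.05362491201203], [0.0, 0.0, 1.0]] [[0.819, 0.436, -0.373, 934.923], [0.573, -0.605, 0.552, -570.046], [0.015, -0.666, -0.746, 830.873], [0.0, 0.0, 0.0, 1.0]]
top [[425.6804707334309, 0.0, 320.01877229350094], [0.0, 425.6804707334309, 197.69989128435822], [0.0, 0.0, 1.0]] [[-0.025, -0.988, 0.154, 403.024], [-0.998, 0.032, 0.045, -44.984], [-0.049, -0.153, -0.987, 997.696], [0.0, 0.0, 0.0, 1.0]]
```

View pics/scene0.png

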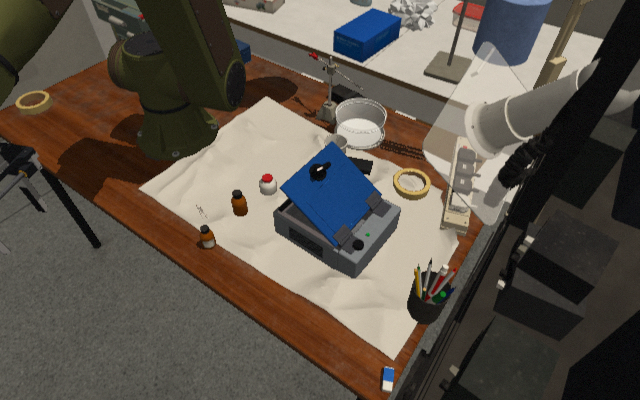

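View pics/top0.png

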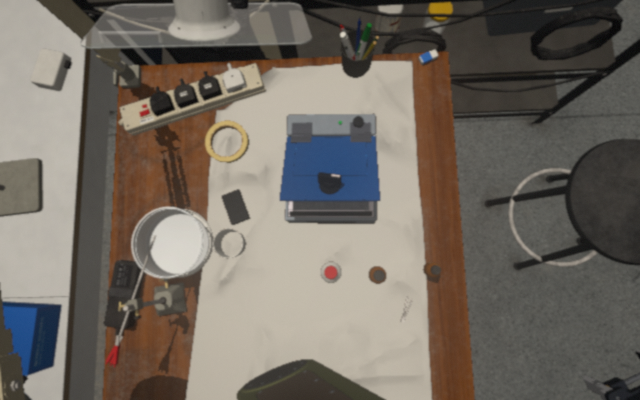

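The scene view shows the blue hatch standing open (centre about (330,190)) with the knob at (319,172). The top view shows the unit at (332,165), front towards the robot. The pots and bottles are in front at (331,271), (377,274), (433,271) and (230,243).

```bash
cat > h.py <<'E'
import numpy as np,cv2
def pts(c,mask):
    v,u=np.nonzero(mask&(c["range_z"]>0)); z=c["range_z"][v,u]; K=c["mtx"]; T=c["cam_to_world"]
    p=np.c_[(u-K[0,2])/K[0,0]*z,(v-K[1,2])/K[1,1]*z,z]
    return p@T[:3,:3].T+T[:3,3]
def blue(c):
    h=cv2.cvtColor(c["frame"],cv2.COLOR_RGB2HSV); return (h[...,0]>100)&(h[...,0]<125)&(h[...,1]>130)&(h[...,2]>50)
def big(m):
    n,l,s,_=cv2.connectedComponentsWithStats(m.astype(np.uint8)); return l==1+s[1:,4].argmax()
E
python3 - <<'E'
from h import *
for n,box in (("scene",(270,130,410,280)),("top",(270,105,390,230))):
    c=dict(np.load(f"/tmp/{n}.npz")); m=np.zeros((400,640),bool); m[box[1]:box[3],box[0]:box[2]]=1
    b=big(blue(c)&m); b=cv2.erode(b.astype(np.uint8),np.ones((3,3)))>0
    P=pts(c,b); 
    ctr=np.median(P,0); 
    for _ in range(4):
        q=P-ctr; nrm=np.linalg.svd(q,full_matrices=False)[2][2]; k=np.abs(q@nrm)<4; P=P[k]; ctr=P.mean(0)
    nrm*=np.sign(nrm[2]); print(n,len(P),"n",nrm.round(3),"ctr",ctr.round(1),"tilt",np.arccos(nrm[2]).round(3),"yaw",np.arctan2(-nrm[1],-nrm[0]).round(3))
    rect=cv2.minAreaRect(P[:,:2].astype(np.float32)); print("rect",cv2.boxPoints(rect).round(1).tolist())
    for s in range(4):
        d=[P[:,0]+P[:,1],P[:,0]-P[:,1],-P[:,0]+P[:,1],-P[:,0]-P[:,1]][s]; print("corner",P[d.argmax()].round(1))
    A=pts(c,m); k=(A[:,2]>70)&(A[:,2]<95); print("body xy",cv2.minAreaRect(A[k][:,:2].astype(np.float32)), cv2.boxPoints(cv2.minAreaRect(A[k][:,:2].astype(np.float32))).round(0).tolist())
    # knob: black points above plate
    d=(A-ctr)@nrm; k=(d>8)&(d<45)&(A[:,2]>130)&(np.linalg.norm(A-ctr,axis=1)<130); print("knob",k.sum(),A[k].mean(0),A[k].min(0),A[k].max(0),d[k].max())
E
```

```text
scene 4326 n [ 0.5   -0.017  0.866] ctr [601.8 -38.3 143.5] tilt 0.524 yaw 3.108
rect [[525.0, -124.0], [674.0999755859375, -129.1999969482422], [680.7999877929688, 61.400001525878906], [531.7000122070312, 66.69999694824219]]
corner [661.2  56.6 111.9]
corner [ 673.5 -126.9  100.3]
corner [533.5  63.8 184.9]
corner [ 527.6 -121.5  183.4]
body xy ((613.1686401367188, 77.64459228515625), (251.60507202148438, 433.1595764160156), 2.008913040161133) [[480.0, 290.0], [495.0, -143.0], [746.0, -134.0], [731.0, 299.0]]
knob 166 [568.05425061 -34.08591775 193.41479918] [548.14112718 -52.67940015 174.50989293] [578.78888844  -7.13540677 204.46673283] 36.69746021109505
top 4541 n [ 0.5   -0.017  0.866] ctr [596.1 -29.3 148.6] tilt 0.524 yaw 3.108
rect [[525.0, -118.0999984741211], [671.0, -122.80000305175781], [676.9000244140625, 61.20000076293945], [530.9000244140625, 65.9000015258789]]
corner [660.3  61.2 113.5]
corner [ 660.7 -121.4  110.6]
corner [533.4  61.7 186. ]
corner [ 526.8 -117.3  191. ]
body xy ((616.979736328125, -29.52081298828125), (199.9608154296875, 240.9086151123047), 88.03697204589844) [[493.0, -125.0], [734.0, -134.0], [741.0, 66.0], [500.0, 75.0]]
knob 307 [562.97875084 -27.67918758 196.25349309] [547.79416779 -50.04363516 181.06329243] [578.20532348  -4.87531474 206.95347612] 35.82946039268008
```

Emit:
step_arm(increments=[[[0,0,-0.18,0,0,-0.2,1],[0,0,-0.18,0,0,-0.2,1],[0,0,-0.18,0,0,-0.2,1],[0,0,-0.18,0,0,-0.2,1],[0,0,-0.18,0,0,-0.2,1]]], newtons=20)

```text
clock: 0.6
eef_pos: [214.6, -506.4, 444.6]
eef_rot: [-3.141, -0.001, 1.113]
wrist_force: [-0.2, 0.6, 0.7]
finger_gap: 57.7
finger_force: 0.0
```

Emit:
step_arm(increments=[[[0,0,-0.18,0,0,0,1],[0,0,-0.18,0,0,0,1],[0,0,-0.18,0,0,0,1],[0,0,0,0.8,0.6,0,1],[0,0,0,0.8,0.6,0,1]]])

```text
clock: 1.1
eef_pos: [265.2, -443.8, 444.0]
eef_rot: [-3.141, -0.001, 1.53]
wrist_force: [0.9, -0.4, 0.4]
finger_gap: 17.4
finger_force: 0.0
```

Emit:
step_arm(increments=[[[0,0,0,0.8,0.6,0,1],[0,0,0,0.8,0.6,0,1],[0,0,0,0.8,0.6,0,1],[0,0,0,0.8,0.6,0,1],[0,0,0,0.8,0.6,0,1]]])

```text
clock: 1.6
eef_pos: [391.9, -287.7, 444.5]
eef_rot: [-3.141, -0.0, 1.532]
wrist_force: [0.5, -0.0, 0.8]
finger_gap: 0.5
finger_force: 0.0
```

Emit:
step_arm(increments=[[[0,0,0,0.8,0.6,0,1],[0,0,0,0.8,0.6,0,1],[0,0,0,0.8,0.6,0,1],[0,0,0,0.8,0.6,0,1],[0,0,0,0.8,0.6,0,1]]])

```text
clock: 2.1
eef_pos: [518.2, -132.4, 444.4]
eef_rot: [-3.141, -0.0, 1.532]
wrist_force: [0.9, 0.4, 0.7]
finger_gap: 0.2
finger_force: 0.0
```

Emit:
step_arm(increments=[[[0,0,0,0.6,0.35,0,1],[0,0,0,0.55,0.3,0,1],[0,0,0,0,0,0.7,1],[0,0,0,0,0,0.7,1],[0,0,0,0,0,0,1]]])

```text
clock: 2.6
eef_pos: [544.8, -88.7, 385.1]
eef_rot: [-3.135, -0.001, 1.532]
wrist_force: [-0.3, -0.3, 0.9]
finger_gap: 0.5
finger_force: 0.0
```

Emit:
step_arm(increments=[[[0,0,0,0,0,0.2,1],[0,0,0,0,0,0.2,1],[0,0,0,0,0,0.2,1],[0,0,0,0,0,0.2,1],[0,0,0,0,0,0.2,1]]])

```text
clock: 3.1
eef_pos: [545.1, -89.1, 348.2]
eef_rot: [3.141, 0.0, 1.532]
wrist_force: [0.9, -0.3, -0.1]
finger_gap: 0.3
finger_force: 0.3
```

```bash
cat >> h.py <<'E'
def hatch(show=True):
    from cell import optics
    c=optics.camera("scene"); m=np.zeros((400,640),bool); m[130:280,270:410]=1
    b=cv2.erode(big(blue(c)&m).astype(np.uint8),np.ones((3,3)))>0
    P=pts(c,b); ctr=np.median(P,0)
    for _ in range(5):
        q=P-ctr; n=np.linalg.svd(q,full_matrices=False)[2][2]; k=np.abs(q@n)<5; P=P[k]; ctr=P.mean(0)
    n*=np.sign(n[2]); print("hatch tilt",np.arctan2(n[0],n[2]).round(4),len(P),ctr.round(1)); return c
E
python3 -c "
from h import *
hatch()"
```

```text
hatch tilt 0.3593 3352 [609.8 -43.9 123.6]
```

Emit:
step_arm(increments=[[[0,0,0,0,0,0.15,1],[0,0,0,0,0,0.15,1],[0,0,0,0,0,0.15,1],[0,0,0,0,0,0.15,1],[0,0,0,0,0,0.15,1]]])

```text
clock: 3.65
eef_pos: [545.1, -89.0, 318.2]
eef_rot: [-3.142, -0.0, 1.532]
wrist_force: [0.5, -0.4, 0.7]
finger_gap: 0.5
finger_force: 0.2
```

Emit:
step_arm(increments=[[[0,0,0,0,0,0.07,1],[0,0,0,0,0,0.06,1],[0,0,0,0,0,0.05,1],[0,0,0,0,0,0.04,1],[0,0,0,0,0,0,1]]])

```text
clock: 4.15
eef_pos: [545.1, -89.0, 309.7]
eef_rot: [-3.141, -0.0, 1.532]
wrist_force: [-0.0, 0.0, -0.2]
finger_gap: 0.3
finger_force: 0.0
```

```bash
python3 -c "
from h import *
hatch()
from cell import manip
s=manip.read_state(); print(s['eef_pos'],s['wrist_force'],s['joints'])"
```

```text
hatch tilt 0.0946 2829 [608.2 -45.3 103.5]
[545.12808358 -88.98975192 309.89008346] [0.32380155 0.17569049 0.20700752] [-2.28132886e-01  4.00494152e-01  1.61779070e+00  2.57998105e-05
  1.12323181e+00 -1.89121045e-01]
```

Emit:
step_arm(increments=[[[0,0,0,0,0,-1,0],[0,0,0,0,0,-1,0],[0,0,0,0.8,-0.2,0,0],[0,0,0,0.75,0,0,0],[0,0,0,0,0,0,0]]])

```text
clock: 4.7
eef_pos: [539.4, -24.4, 390.4]
eef_rot: [3.141, -0.0, 1.534]
wrist_force: [-0.2, -0.1, -0.2]
finger_gap: 37.1
finger_force: 0.0
```

```bash
python3 - <<'E'
from h import *
from cell import manip,optics
c=hatch()
a=[]
for n in ("top","wrist"):
    c=optics.camera(n); np.savez(f"/tmp/{n}1.npz",**c); a.append(c["frame"]);print(c["cam_to_world"].round(2).tolist())
cv2.imwrite("pics/w1.png",a[1][:,:,::-1])
s=manip.read_state(); print(s['eef_pos'],s['wrist_force'],s['finger_gap'])
E
```

```text
hatch tilt 0.0936 3557 [595.7 -38.4 104.6]
[[-0.02, -0.99, 0.15, 403.02], [-1.0, 0.03, 0.04, -44.98], [-0.05, -0.15, -0.99, 997.7], [0.0, 0.0, 0.0, 1.0]]
[[1.0, -0.04, -0.01, 543.29], [-0.04, -0.96, -0.27, 52.39], [-0.0, 0.27, -0.96, 371.07], [0.0, 0.0, 0.0, 1.0]]
[539.58159593 -27.09501485 389.82064868] [-0.26308844 -0.37386442  0.04785445] 46.449593982560685
```

View pics/w1.png

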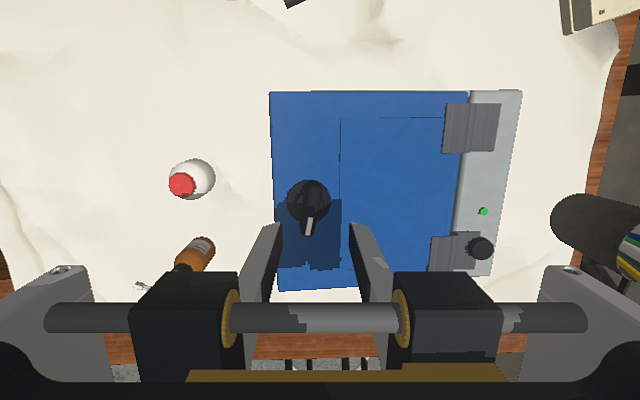

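The wrist view shows the knob at about (308,205), its wing along the image column with the white mark at (308,226), and the fingers at (262,260) and (372,260). I'll locate the knob from depth.

```bash
python3 - <<'E'
from h import *
c=dict(np.load("/tmp/wrist1.npz")); m=np.zeros((400,640),bool); m[165:250,282:336]=1
A=pts(c,m)
k=(A[:,2]>138)&(A[:,2]<160)
r=cv2.minAreaRect(A[k][:,:2].astype(np.float32)); print("wing top",k.sum(),A[k].min(0),A[k].max(0),r)
k=(A[:,2]>111)&(A[:,2]<160); print("knob all",A[k].min(0),A[k].max(0),cv2.minAreaRect(A[k][:,:2].astype(np.float32)))
g=cv2.cvtColor(c["frame"],cv2.COLOR_RGB2HSV); w=m&(g[...,1]<60)&(g[...,2]>120); P=pts(c,w); print("white",P.mean(0),len(P))
E
```

```text
wing top 749 [526.21734813 -48.71028067 138.12630082] [546.40051693  -4.01825253 148.61228037] ((536.4679565429688, -26.278667449951172), (44.61345672607422, 12.394609451293945), 77.09322357177734)
knob all [505.65676788 -78.75828931 111.00038439] [559.01039638   7.84963768 148.61228037] ((533.576416015625, -35.5771369934082), (84.6783218383789, 51.16229248046875), 86.69007873535156)
white [534.28535134 -38.77187564 146.97207023] 80
```

Emit:
step_arm(increments=[[[0,0,0.1,0,-0.08,0.2,0],[0,0,0.1,0,0,0.4,0],[0,0,0,0,0,0.4,0],[0,0,0,0,0,0.3,0],[0,0,0,0,0,0.1,0]]])

```text
clock: 5.35
eef_pos: [536.3, -27.2, 332.6]
eef_rot: [-3.14, 0.0, 1.374]
wrist_force: [0.2, 0.5, 0.0]
finger_gap: 47.0
finger_force: 0.0
```

Emit:
step_arm(increments=[[[0,0,0,0,0,0,1],[0,0,0,0,0,0,1],[0,0,0,0,0,0,1],[0,0,0,0,0,0,1],[0,0,0,0,0,0,1]]], newtons=25)

```text
clock: 5.85
eef_pos: [536.1, -26.5, 334.0]
eef_rot: [-3.14, 0.0, 1.375]
wrist_force: [-5.7, 0.7, 0.3]
finger_gap: 12.4
finger_force: 24.7
```

```bash
python3 - <<'E'
from h import *
from cell import manip,optics
c=hatch()
c=optics.camera("wrist"); cv2.imwrite("pics/w2.png",c["frame"][100:340,160:480,::-1])
s=manip.read_state(); print(s['eef_pos'],s['eef_rot'],s['wrist_force'],s['moment'],s['finger_gap'],s['finger_force'])
E
```

```text
hatch tilt 0.0931 3396 [598.  -41.5 104.3]
[536.06917611 -26.50501423 333.80340915] [-3.14007788e+00  7.90585989e-05  1.37473854e+00] [-5.4697009   0.93973236  1.24399819] [ 0.18417219  1.06766579 -0.10012747] 12.067450781777916 24.733654148876667
```

View pics/w2.png

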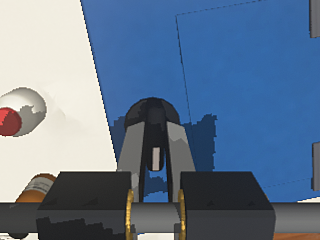

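Emit:
step_arm(increments=[[[0,0,0,0,-0.025,0.05,1],[0,0,0,0,0,0.05,1],[0,0,0,0,0,0.05,1],[0,0,0,0,0,0,1],[0,0,0,0,0,0,1]]])

```text
clock: 6.45
eef_pos: [534.8, -26.4, 327.0]
eef_rot: [-3.138, 0.001, 1.375]
wrist_force: [-10.1, -0.6, -0.5]
finger_gap: 11.8
finger_force: 24.5
```

Emit:
step_arm(increments=[[[0,0,0,0,-0.05,0,1],[0,0,0,0,0,0,1]]])

```text
clock: 6.65
eef_pos: [533.5, -26.1, 327.6]
eef_rot: [3.141, 0.0, 1.375]
wrist_force: [3.3, -2.3, -5.4]
finger_gap: 11.7
finger_force: 24.7
```

```bash
python3 - <<'E'
from h import *
from cell import manip,optics
c=hatch()
s=manip.read_state(); print(s['eef_pos'],s['eef_rot'],s['wrist_force'],s['moment'],s['finger_gap'],s['finger_force'])
E
```

```text
hatch tilt 0.0483 3313 [598.4 -41.2 100.6]
[533.52348378 -26.12246938 327.68371816] [3.14066640e+00 1.48511154e-04 1.37464151e+00] [ 3.75313738 -2.28039062 -4.94132948] [-0.48671565 -0.56491943 -0.10520679] 11.455116271338651 24.72597062587738
```

Emit:
step_arm(increments=[[[0,0,0,0,0.01,0.04,1],[0,0,0,0,0,0.04,1],[0,0,0,0,0,0,1]]])

```text
clock: 7.0
eef_pos: [533.5, -26.2, 324.4]
eef_rot: [-3.14, 0.0, 1.375]
wrist_force: [-5.3, -2.3, -1.4]
finger_gap: 11.7
finger_force: 24.7
```

Emit:
step_arm(increments=[[[0,0,0,0,0,0.03,1],[0,0,0,0,0,0,1]]])

```text
clock: 7.2
eef_pos: [533.5, -26.1, 323.4]
eef_rot: [-3.14, 0.0, 1.375]
wrist_force: [-8.1, -2.4, 2.8]
finger_gap: 11.6
finger_force: 24.8
```

Emit:
step_arm(increments=[[[0,0,0,0,-0.025,0.03,1],[0,0,0,0,0,0,1],[0,0,0,0,0,0,1]]])

```text
clock: 7.5
eef_pos: [532.8, -26.0, 322.8]
eef_rot: [3.141, 0.0, 1.375]
wrist_force: [-4.5, -2.6, 5.5]
finger_gap: 12.0
finger_force: 24.8
```

Emit:
step_arm(increments=[[[0,0,0,0,0,0.03,1],[0,0,0,0,0,0,1],[0,0,0,0,0,0,1]]])

```text
clock: 7.8
eef_pos: [532.7, -26.0, 321.9]
eef_rot: [3.142, 0.0, 1.375]
wrist_force: [-6.7, -2.8, 9.9]
finger_gap: 11.6
finger_force: 24.9
```

```bash
python3 - <<'E'
from h import *
from cell import manip,optics
c=hatch()
s=manip.read_state(); print(s['eef_pos'],s['eef_rot'],s['wrist_force'],s['moment'],s['finger_gap'],s['finger_force'])
E
```

```text
hatch tilt 0.0134 3227 [598.6 -41.4  97.6]
[532.69607906 -26.02632712 321.89706766] [3.14154337e+00 3.95626167e-04 1.37467381e+00] [-7.5135224  -2.63112547  9.03725688] [-0.44833835  1.32118983 -0.09061678] 11.621371077153434 24.894271194934845
```

Emit:
step_arm(increments=[[[0,0,0,0,-0.03,0.03,1],[0,0,0,0,0,0.02,1],[0,0,0,0,0,0,1],[0,0,0,0,0,0,1]]])

```text
clock: 8.25
eef_pos: [531.9, -25.9, 320.9]
eef_rot: [3.139, 0.0, 1.375]
wrist_force: [-6.4, -4.0, 15.6]
finger_gap: 11.7
finger_force: 24.9
```

Emit:
step_arm(increments=[[[0,0,0,0,-0.01,0.02,1],[0,0,0,0,0,0,1],[0,0,0,0,0,0,1]]])

```text
clock: 8.55
eef_pos: [531.6, -25.8, 320.4]
eef_rot: [3.138, 0.0, 1.375]
wrist_force: [-5.2, -4.3, 17.0]
finger_gap: 11.4
finger_force: 25.0
```

Emit:
step_arm(increments=[[[0,0,0,-0.01,-0.02,0.025,1],[0,0,0,0,0,0,1],[0,0,0,0,0,0,1]]])

```text
clock: 8.85
eef_pos: [531.0, -25.9, 319.8]
eef_rot: [3.136, -0.0, 1.375]
wrist_force: [-1.8, -1.6, 19.2]
finger_gap: 11.8
finger_force: 25.0
```

```bash
python3 - <<'E'
from h import *
from cell import manip,optics
c=hatch()
s=manip.read_state(); print(s['eef_pos'],s['eef_rot'],s['wrist_force'],s['moment'],s['finger_gap'],s['finger_force'])
E
```

```text
hatch tilt 0.0005 3178 [599.3 -41.4  96.5]
[531.00180603 -25.94916911 319.85777461] [ 3.13609863e+00 -3.37100912e-04  1.37463094e+00] [-2.55908519 -2.25909833 18.61168829] [-0.40217333  0.27970673 -0.09716214] 11.557986828360775 24.98527765274048
```

Emit:
step_arm(increments=[[[0,0,0,0,0,0.02,1],[0,0,0,0,0,0,1],[0,0,0.08,0,0,0,1],[0,0,0.08,0,0,0,1],[0,0,0,0,0,0,1]]])

```text
clock: 9.4
eef_pos: [531.0, -25.9, 319.3]
eef_rot: [3.136, -0.001, 1.247]
wrist_force: [-3.5, -2.0, 21.6]
finger_gap: 11.8
finger_force: 25.0
```

Emit:
step_arm(increments=[[[0,0,0.08,0,0,0,1],[0,0,0.08,0,0,0,1],[0,0,0.08,0,0,0,1],[0,0,0,0,0,0,1]]])

```text
clock: 9.8
eef_pos: [531.0, -26.0, 319.3]
eef_rot: [3.136, -0.002, 1.058]
wrist_force: [-2.9, -2.6, 21.8]
finger_gap: 11.7
finger_force: 25.0
```

```bash
python3 - <<'E'
from cell import manip
s=manip.read_state(); print(s['eef_pos'],s['eef_rot'],s['wrist_force'],s['moment'],s['finger_gap'],s['finger_force'])
E
```

```text
[531.01446409 -25.9696758  319.33179894] [ 3.13610039e+00 -1.96009242e-03  1.05843843e+00] [-2.93224715 -2.63966844 21.80326505] [-0.4735234   0.47335785 -0.01421655] 11.696757282672259 24.998937249183655
```

Emit:
step_arm(increments=[[[0,0,0.08,0,0,0,1],[0,0,0.08,0,0,0,1],[0,0,0.08,0,0,0,1],[0,0,0.08,0,0,0,1],[0,0,0,0,0,0,1]]])

```text
clock: 10.3
eef_pos: [531.1, -26.0, 319.3]
eef_rot: [3.137, -0.003, 0.807]
wrist_force: [-2.1, -2.9, 20.7]
finger_gap: 11.7
finger_force: 25.0
```

```bash
python3 - <<'E'
from cell import manip
s=manip.read_state(); print(s['eef_pos'],s['eef_rot'],s['wrist_force'],s['moment'],s['finger_gap'],s['finger_force'])
E
```

```text
[531.05519047 -26.03208639 319.30751588] [ 3.13654013 -0.00330047  0.80708946] [-2.11276541 -2.92368512 20.6763071 ] [-0.63147106  0.35781949  0.03750639] 11.682533450087064 24.98560667037964
```

Emit:
step_arm(increments=[[[0,0,0.08,0,0,0,1],[0,0,0.08,0,0,0,1],[0,0,0.08,0,0,0,1],[0,0,0.08,0,0,0,1],[0,0,0,0,0,0,1]]])

```text
clock: 10.8
eef_pos: [531.1, -26.1, 319.3]
eef_rot: [3.137, -0.004, 0.556]
wrist_force: [-2.8, -3.7, 21.2]
finger_gap: 11.5
finger_force: 25.0
```

Emit:
step_arm(increments=[[[0,0,0.08,0,0,0,1],[0,0,0.08,0,0,0,1],[0,0,0.08,0,0,0,1],[0,0,0.08,0,0,0,1],[0,0,0,0,0,0,1]]])

```text
clock: 11.3
eef_pos: [531.1, -26.2, 319.3]
eef_rot: [3.138, -0.005, 0.304]
wrist_force: [-2.4, -4.5, 20.8]
finger_gap: 11.6
finger_force: 25.0
```

```bash
python3 - <<'E'
from cell import manip
s=manip.read_state(); print(s['eef_pos'],s['eef_rot'],s['wrist_force'],s['moment'],s['finger_gap'],s['finger_force'])
E
```

```text
[531.09895048 -26.17480738 319.30604136] [ 3.13830277 -0.00536953  0.30441511] [-2.41844075 -4.4616988  20.82287833] [-0.94171426  0.27159295 -0.03333264] 11.614861887096122 24.982177019119263
```

Emit:
step_arm(increments=[[[0,0,0.08,0,0,0,1],[0,0,0.08,0,0,0,1],[0,0,0.08,0,0,0,1],[0,0,0.04,0,0,0,1],[0,0,0,0,0,0,1]]])

```text
clock: 11.8
eef_pos: [531.1, -26.2, 319.3]
eef_rot: [3.139, -0.006, 0.086]
wrist_force: [-1.8, -4.8, 21.3]
finger_gap: 11.6
finger_force: 25.0
```

```bash
python3 - <<'E'
from h import *
from cell import manip,optics
c=hatch()
c=optics.camera("top"); cv2.imwrite("pics/t2.png",cv2.resize(c["frame"][100:240,260:400,::-1],None,fx=3,fy=3))
s=manip.read_state(); print(s['eef_pos'],s['eef_rot'],s['wrist_force'],s['moment'],s['finger_gap'],s['finger_force'])
E
```

```text
hatch tilt -0.0045 3478 [594.5 -38.3  96.2]
[531.09460308 -26.2520533  319.30942991] [ 3.1393743  -0.00594525  0.08662192] [-1.1466481  -4.91818934 20.7934001 ] [-1.0765774   0.31334375  0.03140363] 11.774732686181364 24.982578456401825
```

Emit:
step_arm(increments=[[[0,0,0.04,0,0,0,1],[0,0,0.04,0,0,0,1],[0,0,0,0,0,0,1]]])

```text
clock: 12.2
eef_pos: [531.1, -26.3, 319.3]
eef_rot: [3.14, -0.006, 0.023]
wrist_force: [-1.2, -5.1, 21.3]
finger_gap: 11.8
finger_force: 25.0
```

```bash
python3 - <<'E'
from cell import manip
s=manip.read_state(); print(s['eef_pos'],s['eef_rot'],s['wrist_force'],s['moment'],s['finger_gap'],s['finger_force'])
E
```

```text
[531.08845396 -26.25434549 319.32853886] [ 3.13964644 -0.0060866   0.02283235] [-1.18193675 -5.11601327 21.26284892] [-1.18114822  0.26021594  0.01425137] 11.845991193622133 24.99027729034424
```

Emit:
step_arm(increments=[[[0,0,0,0,0.02,-0.02,1],[0,0,0,0,0,-0.02,1],[0,0,0,0,0,0,1]]])

```text
clock: 12.5
eef_pos: [531.2, -26.6, 320.5]
eef_rot: [3.141, -0.006, 0.024]
wrist_force: [1.7, -1.7, 15.1]
finger_gap: 11.7
finger_force: 25.0
```

Emit:
step_arm(increments=[[[0,0,0,0,0,-0.03,1],[0,0,0,0,0,0,1]]])

```text
clock: 12.7
eef_pos: [531.2, -26.6, 321.3]
eef_rot: [3.141, -0.006, 0.024]
wrist_force: [4.3, -1.2, 9.7]
finger_gap: 11.7
finger_force: 25.0
```

Emit:
step_arm(increments=[[[0,0,0,0,0,-0.01,0],[0,0,0,0,0,0,0],[0,0,0,0,0,0,0],[0,0,0,0,0,0,0],[0,0,0,0,0,0,0]]])

```text
clock: 13.2
eef_pos: [530.4, -26.6, 319.5]
eef_rot: [-3.142, 0.0, 0.024]
wrist_force: [-0.8, -1.1, -0.7]
finger_gap: 46.1
finger_force: 0.0
```

Emit:
step_arm(increments=[[[0,0,0,0,0,-0.5,0],[0,0,0,0,0,-1,0],[0,0,0,0,0,-1,0],[0,0,0,0,0,0,0],[0,0,0,0,0,0,0]]])

```text
clock: 13.7
eef_pos: [530.3, -26.6, 419.9]
eef_rot: [3.141, -0.001, 0.024]
wrist_force: [-0.9, -0.5, -0.2]
finger_gap: 46.9
finger_force: 0.0
```

```bash
python3 - <<'E'
from h import *
from cell import manip,optics
hatch()
c=optics.camera("wrist"); cv2.imwrite("pics/w3.png",c["frame"][:,:,::-1])
A=pts(c,np.ones((400,640),bool)); k=(A[:,2]>122)&(A[:,2]<145)&(np.hypot(A[:,0]-532,A[:,1]+26)<35); print(cv2.minAreaRect(A[k][:,:2].astype(np.float32)))
s=manip.read_state(); print(s['eef_pos'],s['wrist_force'],s['finger_gap'])
E
```

```text
hatch tilt 0.0091 3632 [591.7 -37.8  97.4]
((533.65966796875, -27.59073257446289), (45.05687713623047, 11.680521011352539), 1.25400972366333)
[530.30632615 -26.61282055 418.4132958 ] [ 0.45951418 -0.15901615 -0.60042449] 47.13363247954936
```

View pics/w3.png

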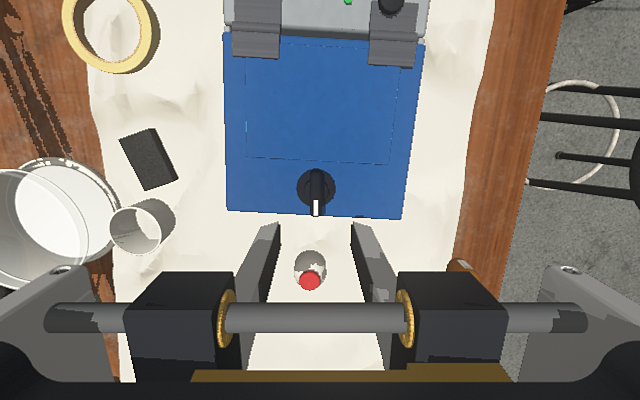

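The wrist view shows the wing front-to-back at (316,190), with the white mark to the front and the pots undisturbed. The vision tilt leaves the squeeze uncertain, so I'll check the latch preload with a light press on the wing top.

Emit:
step_arm(increments=[[[0,0,0,0,0,0.5,1],[0,0,0,0.05,0,0.9,1],[0,0,0,0,0,0,1],[0,0,0,0,0,0,1],[0,0,0,0,0,0.55,1]]])

```text
clock: 14.3
eef_pos: [533.1, -26.6, 345.0]
eef_rot: [3.141, -0.006, 0.024]
wrist_force: [0.8, 0.3, -0.1]
finger_gap: 10.5
finger_force: 0.0
```

Emit:
step_arm(increments=[[[0,0,0,0,0,0.1,1],[0,0,0,0,0,0.02,1],[0,0,0,0,0,0.02,1],[0,0,0,0,0,0,1]]])

```text
clock: 14.7
eef_pos: [532.5, -26.6, 337.0]
eef_rot: [3.141, -0.001, 0.024]
wrist_force: [-1.0, -0.1, -0.8]
finger_gap: 0.4
finger_force: 0.0
```

Emit:
step_arm(increments=[[[0,0,0,0,0,0.05,1],[0,0,0,0,0,0.05,1],[0,0,0,0,0,0,1]]])

```text
clock: 15.0
eef_pos: [532.4, -26.6, 332.2]
eef_rot: [3.142, -0.0, 0.024]
wrist_force: [0.2, 0.4, 0.3]
finger_gap: 0.5
finger_force: 0.5
```

Emit:
step_arm(increments=[[[0,0,0,0,0,0.025,1],[0,0,0,0,0,0,1]]])

```text
clock: 15.2
eef_pos: [532.5, -26.6, 331.9]
eef_rot: [3.141, -0.001, 0.024]
wrist_force: [-2.1, -0.3, 9.1]
finger_gap: 0.4
finger_force: 4.5
```

Emit:
step_arm(increments=[[[0,0,0,0,0,0.025,1],[0,0,0,0,0,0,1]]])

```text
clock: 15.4
eef_pos: [532.5, -26.6, 331.4]
eef_rot: [3.141, -0.001, 0.024]
wrist_force: [-4.7, 0.4, 14.9]
finger_gap: 0.9
finger_force: 7.1
```

Emit:
step_arm(increments=[[[0,0,0,0,0,0.025,1],[0,0,0,0,0,0,1]]])

```text
clock: 15.6
eef_pos: [532.4, -26.6, 330.7]
eef_rot: [3.141, -0.001, 0.024]
wrist_force: [-8.1, 1.3, 18.4]
finger_gap: 0.5
finger_force: 9.1
```

Preload knee is about 13 N, so it is latched. The knob is still about 0.06 rad short of its stop, so I'll regrip, press and turn it the rest of the way.

Emit:
step_arm(increments=[[[0,0,0,0,0,-0.5,0],[0,0,0,0,0,0,0],[0,0,0,0,0,0,0],[0,0,0,0,0,0,0],[0,0,0,0,0,0,0]]])

```text
clock: 16.1
eef_pos: [532.3, -26.6, 348.2]
eef_rot: [-3.141, 0.001, 0.024]
wrist_force: [-0.2, 0.9, -0.4]
finger_gap: 37.0
finger_force: 0.0
```

Emit:
step_arm(increments=[[[0,0,0,0,0,0.4,0],[0,0,0,0,0,0.32,0],[0,0,0,0,0,0,1],[0,0,0,0,0,0,1],[0,0,0,0,0,0,1]]])

```text
clock: 16.6
eef_pos: [532.5, -26.6, 320.7]
eef_rot: [3.142, -0.001, 0.024]
wrist_force: [-0.4, -0.9, -0.2]
finger_gap: 26.1
finger_force: 0.0
```

Emit:
step_arm(increments=[[[0,0,0,0,0,0,1],[0,0,0,0,0,0.03,1],[0,0,0,0,0,0,1]]])

```text
clock: 16.9
eef_pos: [532.5, -26.6, 319.7]
eef_rot: [3.141, -0.001, 0.024]
wrist_force: [-0.8, -1.4, 3.9]
finger_gap: 11.5
finger_force: 25.0
```

Emit:
step_arm(increments=[[[0,0,0,0,0,0.03,1],[0,0,0,0,0,0.02,1],[0,0,0,0,0,0,1]]])

```text
clock: 17.2
eef_pos: [532.5, -26.6, 318.8]
eef_rot: [3.141, -0.002, 0.024]
wrist_force: [-5.7, 0.7, 16.1]
finger_gap: 11.8
finger_force: 25.0
```

Emit:
step_arm(increments=[[[0,0,0,-0.02,0,0.022,1],[0,0,0,0,0,0,1],[0,0,0.03,0,0,0,1],[0,0,0,0,0,0,1]]])

```text
clock: 17.6
eef_pos: [531.9, -26.6, 318.4]
eef_rot: [3.141, -0.004, -0.0]
wrist_force: [-4.3, -0.2, 19.3]
finger_gap: 12.0
finger_force: 25.0
```

```bash
python3 - <<'E'
from cell import manip
s=manip.read_state(); print(s['eef_pos'],s['eef_rot'],s['wrist_force'],s['moment'],s['finger_gap'],s['finger_force'])
E
```

```text
[531.93493908 -26.62993987 318.42047704] [ 3.14111311e+00 -3.74712461e-03 -4.98321882e-04] [-4.30960762 -0.20938149 19.31477683] [ 0.10745251  0.77745011 -0.02969723] 12.006148254311409 25.008696913719177
```

Emit:
step_arm(increments=[[[0,0,0.03,-0.01,0,0.01,1],[0,0,0.02,0,0,0,1],[0,0,0,0,0,0,1]]])

```text
clock: 17.9
eef_pos: [531.7, -26.6, 318.3]
eef_rot: [3.141, -0.005, -0.039]
wrist_force: [-3.8, 0.6, 19.8]
finger_gap: 11.8
finger_force: 25.0
```

```bash
python3 - <<'E'
from cell import manip
s=manip.read_state(); print(s['eef_pos'],s['eef_rot'],s['wrist_force'],s['moment'],s['finger_gap'],s['finger_force'])
E
```

```text
[531.66003308 -26.62687812 318.32193305] [ 3.14113802 -0.00473708 -0.03937804] [-3.80246823  0.55269054 19.80576083] [0.10898875 0.58069086 0.03521777] 11.794689803229625 25.025481283664703
```

Emit:
step_arm(increments=[[[0,0,0,0,0,-0.04,1],[0,0,0,0,0,0,0],[0,0,0,0,0,0,0],[0,0,0,0,0,0,0],[0,0,0,0,0,0,0]]])

```text
clock: 18.4
eef_pos: [531.2, -26.6, 317.1]
eef_rot: [-3.142, 0.001, -0.039]
wrist_force: [0.2, 0.6, -0.1]
finger_gap: 40.1
finger_force: 0.0
```

Emit:
step_arm(increments=[[[0,0,0,0,0,-0.5,0],[0,0,0,0,0,-1,0],[0,0,0,0,0,-1,0],[0,0,0,0,0,-0.5,0],[0,0,0,0,0,0,0]]])

```text
clock: 18.9
eef_pos: [531.2, -26.6, 440.2]
eef_rot: [3.141, -0.005, -0.039]
wrist_force: [0.3, -0.7, 0.5]
finger_gap: 46.8
finger_force: 0.0
```

```bash
python3 - <<'E'
from h import *
from cell import manip,optics
hatch()
c=optics.camera("wrist")
A=pts(c,np.ones((400,640),bool)); k=(A[:,2]>122)&(A[:,2]<145)&(np.hypot(A[:,0]-532,A[:,1]+26)<35); print(cv2.minAreaRect(A[k][:,:2].astype(np.float32)))
s=manip.read_state(); print(s['clock'],s['eef_pos'],s['wrist_force'],s['finger_gap'])
E
```

```text
hatch tilt 0.008 3632 [591.7 -37.8  97.3]
((533.71875, -27.389402389526367), (11.631365776062012, 44.62849807739258), 87.81060028076172)
19.0 [531.1039329  -26.58619553 436.64571819] [ 0.535469    0.19562793 -0.18149074] 47.3429962924364
```

```bash
python3 -c "
from cell import workorder
print(workorder.sign_off())"
```

```text
the job is handed in; nothing more can be done
None
```

The hatch is down and the knob is turned to its end stop (about 1.57 rad). The tongue holds the seal squeezed by an estimated 2.6 mm, against the 2.2 mm needed. The arm is clear and the job is handed in; no verdict came back.

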